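# Hook the small shelf into the slotted strip of the reagent stand and lock it

### The job

Refit the small aluminium shelf below the upper shelf of the reagent stand: hold it level, push both of its rear hooks through the two slots of the strip against the sprung latches until its back is flush, then press it straight down until both latches spring out above the hooks, and let go of it. The strip is clamped by hand, so feel for the exact height of the slots; leave the dropper bottles, the timer and the cup where they are.

Things in the scene. Friction and masses are not known exactly. Their poses are not given: they have to be found in the camera images.
- small_shelf: Loose small aluminium shelf, 0.2 kg, standing on the desk. Origin: middle of its underside's rear edge, below the rear face of the back plate. x to the rear (as the hooks point), y left, z up. Ledge x -85 to 0, 130 wide, 8 thick, front lip up to z 16; back plate x -6 to 0, up to z 60. Two hooks stand out of the rear face, an upright divider stands on the ledge.
- divider (a point): Middle of the small shelf's divider, the part to grip (at x -46, y 0, z 36 in the shelf's axes, which it shares). The divider is a plate 14 thick in y, 64 long in x (x -78 to -14), z 8 to 58; fingers close along y.
- hooks (a point): Point midway between the two hooks at the underside of their lips (shelf's x 10, y 0, z 30; same axes). The hooks are at y +35 and -35, 8 wide: neck x 0 to 7, z 40 to 50, then a lip x 7 to 13, z 30 to 50, so that the lip hangs 10 below the neck.
- stand: Fixed grey reagent stand, 224 wide, 264 tall. Origin: on the desk, below the middle of its slotted strip's front face. x to the rear (the way the hooks go in), y left, z up. The steel strip, 222 wide, 5 thick, has its front face at x 0, about z 55 to 152, clamped to two uprights; feet 12 tall reach forward to x -20 at y +100 and -100.
- slots (a point): Point of the stand at x 0, y 0, z 110: nominal height of the lower edges of the strip's two slots, at y +35 and -35, each 13 wide, 26 high. The strip with its slots really stands up to 7 higher or lower; no pose tells this. Lips go in with their undersides 0 to 6 above the slots' lower edges; against blank strip they stop 13 short of flush.
- seat (a point): Point of the stand at x 0, y 0, z 70: where the small shelf's origin finally is if the strip is at nominal height (up to 7 higher or lower otherwise): necks on the slots' lower edges, back flush with about 2 play, lips behind the strip. From the inserted place this is 10 to 16 straight down, against the latches' rubbing, about 5 to 20 N.
- overhang (a point): Middle of the underside of the upper shelf's front edge, at the stand's x -65, y 0, z 250. The upper shelf (x -65 to 50, 224 wide, z 250 to 258, front lip to 264) hangs over the work, so an upright hand does not fit: it must lean back from it by about 35 to 45 degrees.
- latch_left (a joint): Sprung latch behind the slot at the stand's y +35, in m: 0 when out, filling the upper half of the slot; grows as it is pushed to the rear (about 2 N at first, 4 N at 0.012 with the hook fully in). It springs back to 0 above the hook once the hook has gone down.
- latch_right (a joint): The same latch behind the slot at the stand's y -35.
- dropper_a: Amber dropper bottle with a red teat, 34 across, 102 tall, loose on the upper shelf. Origin under its centre. Leave alone.
- dropper_b: Amber dropper bottle with a black teat, 34 across, 102 tall, loose on the upper shelf. Origin under its centre. Leave alone.
- timer: White mechanical timer, 60x66x42, loose on the desk. Origin under its centre. Leave alone.
- specimen_cup: Clear specimen cup, 67 across, 68 tall, loose on the desk. Origin under its centre. Leave alone.

How it is judged:
On the way, in this order (a step that is already met when the one before it is completed fails the run):
1. the small shelf is lifted clear of the desk (height (world z) of small_shelf above 0.04 m and contact force between small_shelf and the fingers above 1 N), for 0.2 s.
2. both hooks are in their slots and push both latches back more than 6 mm (value of joint each of latch_left, latch_right above 0.006 m and x of small_shelf in the frame of stand between -0.007 and 0.006 m), for 0.1 s.
At the end, for the whole second after the job is handed in: The small shelf hangs still on the strip: its rear face within 5 mm of the strip's front face, centred within 6 mm, its underside 58 to 82 mm above the desk, upright within 0.12 rad and square to the strip within 0.12 rad, both latches back out (under 3 mm) above its hooks (x of small_shelf in the frame of stand between -0.005 and 0.006 m and y of small_shelf in the frame of stand between -0.006 and 0.006 m and z of small_shelf in the frame of stand between 0.058 and 0.082 m and angle between small_shelf's own z axis and vertical below 0.12 rad and angle between the x axis of small_shelf and the x axis of stand, either way round below 0.12 rad and value of joint each of latch_left, latch_right below 0.003 m and linear speed of small_shelf below 0.02 m/s); the robot touches nothing.
It fails at once if the red-topped dropper bottle is shifted more than 25 mm or tipped over (distance of dropper_a from where it was at the start of the episode above 0.025 m or angle between dropper_a's own z axis and vertical above 0.4 rad).
It fails at once if the black-topped dropper bottle is shifted more than 25 mm or tipped over (distance of dropper_b from where it was at the start of the episode above 0.025 m or angle between dropper_b's own z axis and vertical above 0.4 rad).
It fails at once if the timer is shifted more than 25 mm or tipped over (distance of timer from where it was at the start of the episode above 0.025 m or angle between timer's own z axis and vertical above 0.4 rad).
It fails at once if the specimen cup is shifted more than 25 mm or tipped over (distance of specimen_cup from where it was at the start of the episode above 0.025 m or angle between specimen_cup's own z axis and vertical above 0.4 rad).
It also fails if it takes over 45 s, if anything falls off the work surface, if the arm or the gripper's body presses on something with over 40 N, if the wrist force passes 120 N, or if a joint passes its speed limit or range.

### The arm

A 6-joint arm with a two-finger parallel gripper is mounted at the origin on a cart in front of the work surface, level with it; the furniture and walls round the work are solid. World frame = base frame: x ahead of the robot, y to its left, z up, the work surface at z = 0. Lengths are in m, angles in rad, forces in N, time in s.
With the tool pointing down it reaches from about 0.425 to 0.95 m from the base axis. Payload 3.5 kg.
Tool frame: the origin (TCP) lies on the centre line of the jaws, within the pads' length; the fingertips stand 17 mm ahead of it and the grasp point (between the pads) lies 2 mm behind it; z points along the fingers, y is the line along which they close (so a half turn about z gives the same grasp; the last joint's range is limited). The gripper opens to 85 mm and grips with 20 to 120 N. Pads are 22 mm wide; open, the fingers measure 114 mm over their backs; the gripper's body (76 mm by 85 mm) begins 54 mm behind the grasp point. The pads swing forward as they close: fully open they stand 13 mm farther back than shut.
Start: joints at [0.962, 0.286, 1.577, -0, 1.279, -0.15], TCP at [0.299, 0.605, 0.248] pointing down, gripper open.
Joint ranges: [-2.77, 2.77], [-0.9, 2.22], [0.21, 2.48], [-1.53, 4.67], [0.24, 2.81], [-2.84, 2.84]. Speed limits (rad/s): [2.79, 2.79, 3.14, 3.14, 3.14, 3.14].

### API

Orientations are given as a unit quaternion [x, y, z, w].
In Python, from plant import ctrl gives the robot as it stands. The module is installed in compiled form; this text tells all that it offers.
- The arm moves only by the tool drive_tool, never from a script. Its argument "moves" is a list of rows, each a list of 3 entries, a list of its own where there are three numbers: the turn, a rotation vector about the tool's x, y, z in rad, then the shift along the tool's x, y, z in m, then the finger opening in m, from 0 to 0.0854. A call has 1 to 5 rows; each row shifts and turns the commanded pose from where the row before left it, along the tool's axes as they then stand; what a row does not reach is not made up. A row lasts 1/8 s, in which the tool goes at most 62.5 mm and 10.7 degrees, less where a joint would pass 70% of its speed; a pose out of reach is approached as far as the arm can. A call with a gripper value outside its range is refused whole. The fingers move at their own pace and stop on an object; "grip_force" is the grip in N (left out, the last holds). Time passes only in rows, so rows that do not move let the fingers close. It gives the time, the measured TCP pose, the force, the opening and the grip force at its end, in the units of the state.
- ctrl.get_state(): the state, without advancing time (a new reading comes with each control period).
- ctrl.read_camera(name): name is "scene" or "top"; returns a dict with "image" (384x512x3 uint8, red, green, blue), "fx", "fy", "cx", "cy" (pixels), "R" (3x3) and "t" (3): a world point X has camera coordinates R X + t. Camera axes: x right, y down, z forward; pixel columns grow to the right and rows downward; lengths in m; the calibration is good to about 2 mm. A picture is of the moment at which its call begins. There is no depth.
- ctrl.sign_off(): hands the job in; it is judged then, once.
The state is a dict: "time": time; "qpos": joint angles; "dq": joint speeds; "joint_efforts": joint torques, N m; "eef_pos": TCP position; "tcp_rot": TCP orientation; "contact_force": force on the tool from outside, world axes, zero at the start; "wrist_torque": the same for the moment, N m; "opening": opening from 0.0 (shut) to 1.0 (fully open); "finger_force": force on a finger pad.
Only numpy, scipy, OpenCV 4.12 (cv2) and the standard library are available. Lean on these libraries where they do the work, as an engineer would, in place of code of your own. Each camera call takes 0.05 s, during which the arm holds its last target. There are 200 camera calls.

## Working session

There is one attempt and no reset: what is moved stays moved. The work goes in short steps, Python scripts to look and compute and a tool call to move; the robot and the scene stay as the last step left them, time stands still between calls to the robot, and variables do not carry over. Pictures are saved under pics/ and viewed, at most 10 in all, crops included, and the job is handed in when it is done.

Besides the shell and the picture viewer there is one more tool, called after ">>>" as a command line: name --argument value ..., lists and objects as JSON in quotes. drive_tool: Moves the arm, as the interface text tells. Its arguments: {"type":"object","properties":{"moves":{"type":"array","items":{"type":"array"}},"grip_force":{"type":"number"}},"required":["moves"]}

```bash
mkdir -p pics; python3 - <<'E'
from plant import ctrl
import cv2,numpy as np
s=ctrl.get_state()
for k,v in s.items(): print(k,np.round(v,4))
for n in("scene","top"):
    c=ctrl.read_camera(n); cv2.imwrite(f"pics/{n}0.png",cv2.resize(c["image"][:,:,::-1],(800,600),interpolation=cv2.INTER_CUBIC))
    print(n,c["fx"],c["fy"],c["cx"],c["cy"],np.round(c["R"],4).tolist(),np.round(c["t"],4))
E
```

```text
time 0.0
qpos [ 0.962   0.2872  1.5782 -0.      1.2785 -0.15  ]
dq [ 0.0006 -0.0005  0.0003 -0.0003  0.0009  0.    ]
joint_efforts [ 3.00000e-04 -4.05972e+01 -2.92633e+01 -1.00000e-04  5.60000e-03
  0.00000e+00]
eef_pos [0.2986 0.6047 0.2469]
tcp_rot [ 2.274e-01  9.738e-01 -1.100e-03 -4.000e-04]
contact_force [ 0.9519 -0.3574  0.2036]
wrist_torque [-0.0249  0.0618  0.0113]
finger_force 0.0
opening 0.9987
scene 399.2918709034975 399.2918709034975 260.00584889345686 187.09514561778232 [[0.4674, -0.8839, -0.0155], [-0.6405, -0.3265, -0.6951], [0.6093, 0.3348, -0.7188]] [-0.1877  0.5351  0.5744]
top 357.74071130229686 357.74071130229686 252.6511006784458 193.87807811502387 [[-0.0124, -0.9998, 0.0127], [-0.846, 0.0037, -0.5332], [0.5331, -0.0173, -0.8459]] [0.0995 0.599  0.6667]
```

View pics/scene0.png

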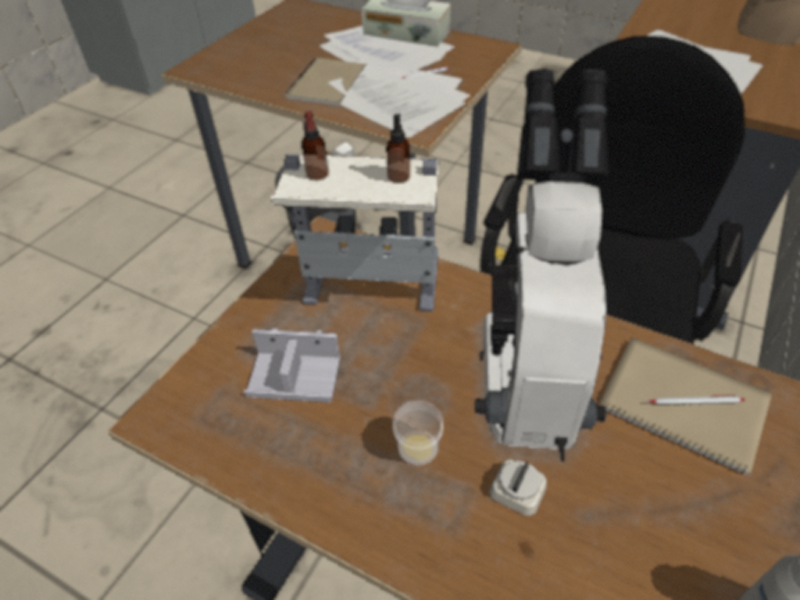

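View pics/top0.png

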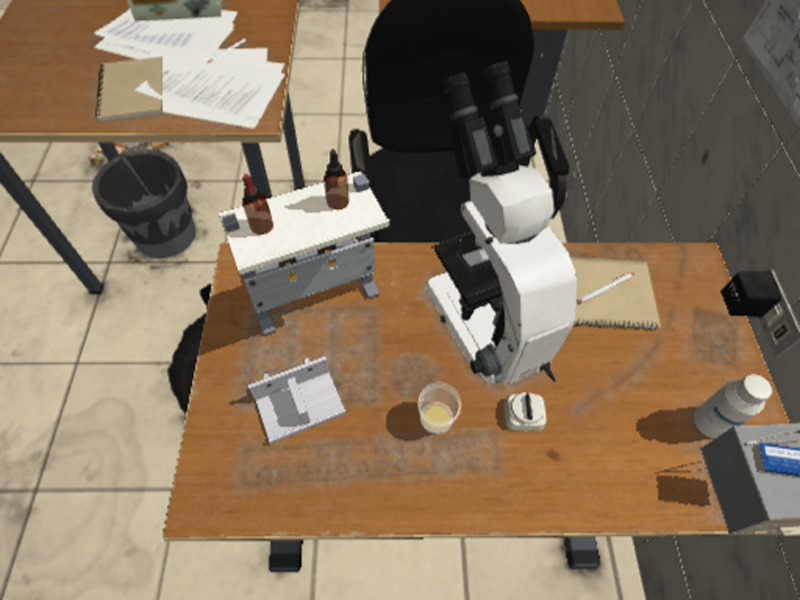

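The top view shows the stand near (305,250) and the shelf near (298,400). In the scene view they are near (365,220) and (295,365). I'll enlarge both.

```bash
python3 - <<'E'
from plant import ctrl
import cv2,numpy as np
def acc(n,k=8): return np.mean([ctrl.read_camera(n)["image"].astype(float) for _ in range(k)],0).astype(np.uint8)[:,:,::-1]
t=acc("top",3);s=acc("scene",3)
def grid(im,x0,y0,w,h,f,fn):
    c=cv2.resize(im[y0:y0+h,x0:x0+w],None,fx=f,fy=f,interpolation=cv2.INTER_CUBIC)
    for x in range(-(-x0//10)*10,x0+w,10):
        cv2.putText(c,str(x),(int((x-x0+.5)*f)-10,8),0,.3,(0,0,255),1); cv2.line(c,(int((x-x0+.5)*f),10),(int((x-x0+.5)*f),15),(0,0,255),1)
    for y in range(-(-y0//10)*10,y0+h,10):
        cv2.putText(c,str(y),(0,int((y-y0+.5)*f)+3),0,.3,(0,0,255),1); cv2.line(c,(20,int((y-y0+.5)*f)),(25,int((y-y0+.5)*f)),(0,0,255),1)
    cv2.imwrite(fn,c)
grid(t,136,112,120,172,3.4 if 0 else 3.48,"pics/tc.png")
grid(s,150,90,140,172,3.48,"pics/sc.png")
a=cv2.imread("pics/tc.png");b=cv2.imread("pics/sc.png")
print(a.shape,b.shape)
E
```

```text
(599, 418, 3) (599, 487, 3)
```

View pics/tc.png

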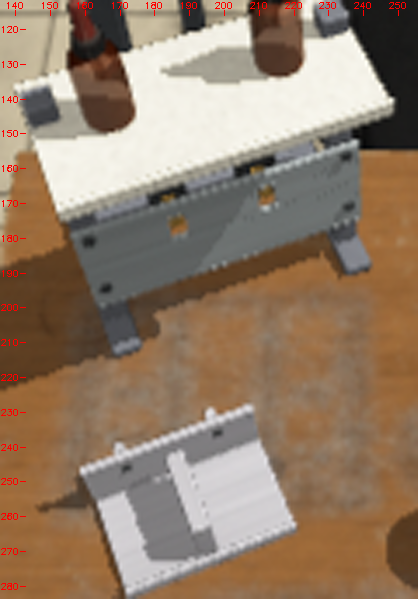

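View pics/sc.png

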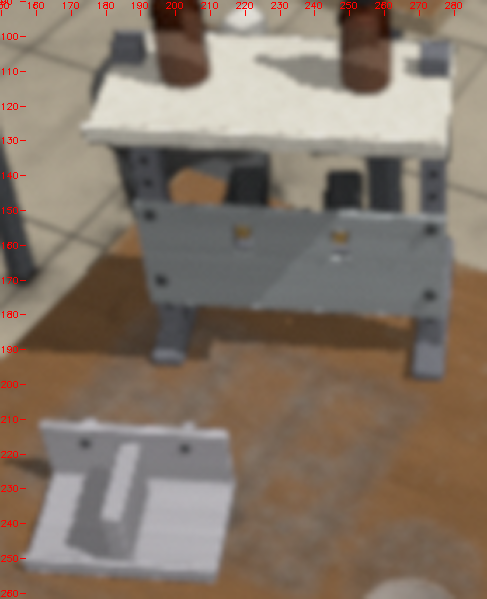

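```bash
cat > fit.py <<'E'
import numpy as np, cv2
from scipy.optimize import least_squares
from plant import ctrl
C={n:ctrl.read_camera(n) for n in("top","scene")}
O={"top":(136,112),"scene":(150,90)}
def proj(n,X):
    c=C[n];p=X@np.array(c["R"]).T+c["t"]
    return np.c_[c["fx"]*p[:,0]/p[:,2]+c["cx"],c["fy"]*p[:,1]/p[:,2]+c["cy"]]
def pt(v,X):
    c,s=np.cos(v[2]),np.sin(v[2]); X=np.array(X,float)/1000
    return np.c_[v[0]+c*X[:,0]-s*X[:,1],v[1]+s*X[:,0]+c*X[:,1],X[:,2]]
def fit(data,v0):
    # data: (cam,(u,v) crop,(x,y,z) mm,flag strip)
    def res(v,raw=0):
        r=[]
        for n,uv,X,f in data:
            X=np.array(X,float); X[2]+=f*(v[3]*1000 if len(v)>3 else 0)
            r.append(proj(n,pt(v,[X]))[0]-(np.array(uv)/3.48-.5+np.array(O[n])))
        r=np.array(r); return r if raw else r.ravel()
    o=least_squares(res,v0,loss="soft_l1",f_scale=1)
    r=res(o.x,1)
    for d,e in zip(data,r): print(d[0],d[1],d[2],np.round(e,1))
    print("RESULT",np.round(o.x,4)); return o.x
E
cat > f1.py <<'E'
from fit import *
T,S="top","scene"
sh=[(T,(80,468),(-3,65,60),0),(T,(255,408),(-3,-65,60),0),(T,(126,593),(-85,65,8),0),(T,(295,526),(-85,-65,12),0),
(T,(167,455),(-14,7,58),0),(T,(182,449),(-14,-7,58),0),(T,(211,525),(-78,-7,58),0),(T,(196,531),(-78,7,58),0),
(S,(120,446),(-14,7,58),0),(S,(139,443),(-14,-7,58),0),(S,(123,518),(-78,-7,58),0),(S,(101,520),(-78,7,58),0),
(S,(40,424),(-3,65,60),0),(S,(227,432),(-3,-65,60),0),(S,(26,567),(-85,65,8),0),(S,(217,576),(-85,-65,8),0)]
fit(sh,[.55,.35,.3])
st=[(T,(61,216),(-65,112,262),0),(T,(394,107),(-65,-112,258),0),(T,(15,85),(50,112,258),0),
(T,(98,307),(0,111,55),1),(T,(360,228),(0,-111,55),1),(T,(358,142),(0,-111,152),1),
(T,(178,226),(0,35,116),1),(T,(266,196),(0,-35,116),1),(T,(125,348),(-20,100,10),0),(T,(359,267),(-20,-100,10),0),
(S,(135,203),(0,111,152),1),(S,(446,214),(0,-111,152),1),(S,(152,302),(0,111,55),1),(S,(450,316),(0,-111,55),1),
(S,(243,232),(0,35,116),1),(S,(340,236),(0,-35,116),1),(S,(83,136),(-65,112,254),0),(S,(446,151),(-65,-112,254),0),
(S,(167,357),(-20,100,8),0),(S,(428,375),(-20,-100,8),0)]
fit(st,[.75,.3,.3,0])
E
python3 f1.py
```

```text
top (80, 468) (-3, 65, 60) [0.3 1.3]
top (255, 408) (-3, -65, 60) [-0.5 -0.4]
top (126, 593) (-85, 65, 8) [0.7 1.8]
top (295, 526) (-85, -65, 12) [0.9 0.4]
top (167, 455) (-14, 7, 58) [-0.7  0.4]
top (182, 449) (-14, -7, 58) [0.3 0.1]
top (211, 525) (-78, -7, 58) [0.4 0.4]
top (196, 531) (-78, 7, 58) [-0.8  0.9]
scene (120, 446) (-14, 7, 58) [ 0.4 -1.6]
scene (139, 443) (-14, -7, 58) [ 0.7 -0.4]
scene (123, 518) (-78, -7, 58) [-0.3 -0.1]
scene (101, 520) (-78, 7, 58) [-0.1 -1.1]
scene (40, 424) (-3, 65, 60) [ 0.3 -0.6]
scene (227, 432) (-3, -65, 60) [ 0.4 -0.1]
scene (26, 567) (-85, 65, 8) [-0.1 -0.6]
scene (217, 576) (-85, -65, 8) [-0.1 -0. ]
RESULT [0.5441 0.2677 0.4075]
top (61, 216) (-65, 112, 262) [-1.3 -1. ]
top (394, 107) (-65, -112, 258) [ 0.1 -0. ]
top (15, 85) (50, 112, 258) [-0.9 -0.1]
top (98, 307) (0, 111, 55) [-0.3 -0. ]
top (360, 228) (0, -111, 55) [ 0.3 -3.5]
top (358, 142) (0, -111, 152) [ 0.2 -0.3]
top (178, 226) (0, 35, 116) [0.4 1.4]
top (266, 196) (0, -35, 116) [0.4 1.5]
top (125, 348) (-20, 100, 10) [0.7 0.4]
top (359, 267) (-20, -100, 10) [0.  0.1]
scene (135, 203) (0, 111, 152) [-0.6 -1.1]
scene (446, 214) (0, -111, 152) [ 0.4 -0.1]
scene (152, 302) (0, 111, 55) [-0.1 -1.2]
scene (450, 316) (0, -111, 55) [-1.4 -0.9]
scene (243, 232) (0, 35, 116) [0.3 3. ]
scene (340, 236) (0, -35, 116) [0.2 3.2]
scene (83, 136) (-65, 112, 254) [0.3 0.3]
scene (446, 151) (-65, -112, 254) [-0.   0.5]
scene (167, 357) (-20, 100, 8) [0.4 0.2]
scene (428, 375) (-20, -100, 8) [ 0.1 -0.8]
RESULT [ 0.701   0.2314  0.3977 -0.0028]
```

The fits agree to about 1 px. The shelf is at (0.544, 0.268) with yaw 0.4075, and the stand is at (0.701, 0.231) with yaw 0.398. The strip looks about 3 mm low. Next I work out the approach.

```bash
cat > h.py <<'E'
import numpy as np
from scipy.spatial.transform import Rotation as Ro
from plant import ctrl
SH=np.array([.5441,.2677,0]);YS=.4075
ST=np.array([.7010,.2314,0]);YT=.3977
def Rz(a): return Ro.from_euler("z",a)
def tool(yaw,lean): # tool y = +shelf y, z leaning forward/down
    s,c=np.sin(lean),np.cos(lean)
    return Rz(yaw)*Ro.from_matrix(np.array([[-c,0,-s],[0,1,0],[-s,0,-c]]).T)
def state():
    s=ctrl.get_state();return s,np.array(s["eef_pos"]),Ro.from_quat(s["tcp_rot"])
def delta(p,R): # rotvec in tool frame; shift in FINAL tool axes (after the turn)
    s,p0,R0=state()
    rv=(R0.inv()*R).as_rotvec(); print("t",s["time"],"turn",np.round(rv,4),"deg",np.degrees(np.linalg.norm(rv)).round(2),
      "shift now-axes",np.round(R0.inv().apply(p-p0),4),"final-axes",np.round(R.inv().apply(p-p0),4))
def inframe(o,yaw,p): return Rz(yaw).inv().apply(p-o)
E
cat > pg.py <<'E'
from h import *
import sys
back=float(sys.argv[1])
R=tool(YS,np.radians(43)); g=SH+Rz(YS).apply([-.042,0,.036])
tcp=g+R.apply([0,0,.002-back]); print(tcp); delta(tcp,R); print(ctrl.get_state()["qpos"])
E
python3 pg.py .11
```

```text
[0.50553919 0.25105476 0.144     ]
t 0.5 turn [-1.000e-04 -1.000e-04 -8.663e-01] deg 49.64 shift now-axes [-0.3421 -0.226   0.1043] final-axes [-0.0494 -0.407   0.1043]
[ 9.61953232e-01  2.86328323e-01  1.57678230e+00  1.52037443e-06
  1.27857219e+00 -1.50021602e-01]
```

```bash
sed -i 's/\[-s,0,-c\]\])\.T/[s,0,-c]]).T/; s/\[0,1,0\],\[-s/[0,1,0],[s/' h.py; python3 pg.py .11
```

```text
[0.43791471 0.22186383 0.1149862 ]
t 0.5 turn [-0.3248 -0.7021 -0.8242] deg 64.77 shift now-axes [-0.2944 -0.2821  0.1333] final-axes [ 0.1087 -0.407   0.0809]
[ 9.61953232e-01  2.86328323e-01  1.57678230e+00  1.52037443e-06
  1.27857219e+00 -1.50021602e-01]
```

>>> drive_tool --moves '[[[0, 0, 0], [-0.04, -0.04, 0], 0.085], [[0, 0, 0], [-0.04, -0.04, 0], 0.085], [[0, 0, 0], [-0.04, -0.04, 0], 0.085], [[0, 0, 0], [-0.04, -0.04, 0], 0.085], [[0, 0, 0], [-0.04, -0.04, 0.0], 0.085]]' --grip_force 100

```text
time: 1.12
eef_pos: [0.39, 0.3357, 0.2486]
tcp_rot: [0.227, 0.974, 0.0, 0.0]
contact_force: [0.9, 0.7, 1.0]
opening: 0.993
finger_force: 0.0
```

>>> drive_tool --moves '[[[-0.054, -0.117, -0.137], [0, 0, 0], 0.085], [[-0.054, -0.117, -0.137], [0, 0, 0], 0.085], [[-0.054, -0.117, -0.137], [0, 0, 0], 0.085], [[-0.054, -0.117, -0.137], [0, 0, 0], 0.085], [[-0.054, -0.117, -0.137], [0, 0, 0], 0.085]]'

```text
time: 1.75
eef_pos: [0.3895, 0.3376, 0.249]
tcp_rot: [-0.12, 0.943, 0.063, 0.305]
contact_force: [0.0, 0.2, -0.2]
opening: 0.995
finger_force: 0.0
```

```bash
python3 pg.py .11
```

```text
[0.43791471 0.22186383 0.1149862 ]
t 1.75 turn [-0.054  -0.1142 -0.1362] deg 10.64 shift now-axes [ 0.0629 -0.1304  0.1129] final-axes [ 0.0924 -0.1254  0.0971]
[ 0.585587   -0.34696629  2.27743654 -0.26508942  0.6090306  -1.06764717]
```

>>> drive_tool --moves '[[[-0.054, -0.114, -0.136], [0, 0, 0], 0.085], [[0, 0, 0], [0.023, -0.031, 0.024], 0.085], [[0, 0, 0], [0.023, -0.031, 0.024], 0.085], [[0, 0, 0], [0.023, -0.031, 0.024], 0.085], [[0, 0, 0], [0.023, -0.032, 0.024], 0.085]]'

```text
time: 2.38
eef_pos: [0.4345, 0.2405, 0.1375]
tcp_rot: [-0.189, 0.915, 0.077, 0.349]
contact_force: [0.2, 0.2, 0.8]
opening: 0.993
finger_force: 0.0
```

```bash
python3 pg.py .11;python3 pg.py 0
```

```text
[0.43791471 0.22186383 0.1149862 ]
t 2.375 turn [ 0.0081 -0.0196 -0.0038] deg 1.24 shift now-axes [ 0.0181 -0.0186  0.0138] final-axes [ 0.0185 -0.0185  0.0136]
[ 0.24517928 -0.27874987  2.48349155  0.50353104  0.24268387 -2.17954356]
[0.5067915  0.25159533 0.03453729]
t 2.375 turn [ 0.0081 -0.0196 -0.0038] deg 1.24 shift now-axes [ 0.016  -0.0195  0.1238] final-axes [ 0.0185 -0.0185  0.1236]
[ 0.24517928 -0.27874987  2.48349155  0.50353104  0.24268387 -2.17954356]
```

>>> drive_tool --moves '[[[0, 0, 0], [0, -0.01, 0.03], 0.085], [[0.004, -0.01, -0.002], [0.006, -0.01, 0.03], 0.085], [[0.004, -0.01, -0.002], [0.006, 0, 0.01], 0.085]]'

```text
time: 2.75
eef_pos: [0.4745, 0.221, 0.1017]
tcp_rot: [-0.193, 0.913, 0.09, 0.347]
contact_force: [-0.4, 0.2, 1.0]
opening: 0.999
finger_force: 0.0
```

```bash
python3 pg.py .06;python3 pg.py 0
```

```text
[0.46922234 0.23537815 0.07841851]
t 2.75 turn [ 0.0374 -0.0189 -0.0056] deg 2.42 shift now-axes [0.015  0.0145 0.0184] final-axes [0.0153 0.0153 0.0176]
[ 0.146598   -0.11313702  2.4357167   1.08839969  0.23748056 -2.83962194]
[0.5067915  0.25159533 0.03453729]
t 2.75 turn [ 0.0374 -0.0189 -0.0056] deg 2.42 shift now-axes [0.0139 0.0123 0.0784] final-axes [0.0153 0.0153 0.0776]
[ 0.146598   -0.11313702  2.4357167   1.08839969  0.23748056 -2.83962194]
```

```bash
cat > kin.py <<'E'
import numpy as np
from scipy.optimize import least_squares
from scipy.spatial.transform import Rotation as Ro
from h import tool,SH,YS,ST,YT,Rz,ctrl
Q=[[.962,.2872,1.5782,0,1.2785,-.15],[.585587,-.34696629,2.27743654,-.26508942,.6090306,-1.06764717],[.24517928,-.27874987,2.48349155,.50353104,.24268387,-2.17954356],[.146598,-.11313702,2.4357167,1.08839969,.23748056,-2.83962194]]
P=[[.2986,.6047,.2469],[.3895,.3376,.249],[.4345,.2405,.1375],[.4745,.221,.1017]]
T=[[.2274,.9738,-.0011,-.0004],[-.12,.943,.063,.305],[-.189,.915,.077,.349],[-.193,.913,.09,.347]]
y=lambda a:Ro.from_euler("y",a)
z=lambda a:Ro.from_euler("z",a)
def fk(q,k,s=(1,1)):
    a1,d,h,L1,e,L2,L3,c,o1=k
    A=z(q[0]+o1);B=A*y(q[1]);D=B*y(q[2]);W=D*z(s[0]*q[3])*y(q[4])
    return A.apply([a1,d,h])+B.apply([0,0,L1])+D.apply([e,0,L2])+W.apply([0,0,L3]),W*z(s[1]*q[5]+c)
def fitk(s):
    def r(k):
        o=[]
        for q,p,t in zip(Q,P,T):
            a,b=fk(q,k,s);o+=[*(a-p),*(.3*(b.inv()*Ro.from_quat(t)).as_rotvec())]
        return np.array(o)
    best=min((least_squares(r,[0,0,.3,.4,0,.4,.3,c,0]) for c in(0,1.57,3.14,-1.57)),key=lambda o:o.cost)
    return best.x,np.abs(r(best.x)).max()
K,S=None,None
for s in((1,1),(1,-1),(-1,1),(-1,-1)):
    k,m=fitk(s)
    if K is None or m<M: K,S,M=k,s,m
lo=np.array([-2.77,-.9,.21,-1.53,.24,-2.84]);hi=np.array([2.77,2.22,2.48,4.67,2.81,2.84])
def ik(p,R):
    best=None
    for q4 in(-1,0,1,2,3,4):
        for q6 in(-2,0,2):
            f=lambda q:np.r_[10*(fk(q,K,S)[0]-p),(fk(q,K,S)[1].inv()*R).as_rotvec()]
            o=least_squares(f,np.clip([.4,0,2,q4,.6,q6],lo,hi),bounds=(lo,hi))
            if best is None or o.cost<best[1]-1e-7: best=(o.x,o.cost)
    return best
if __name__=="__main__":
    print(S,M,np.round(K,4))
    for lean in(30,35,40,43):
      for flip in(0,):
        for nm,o,yw,dz in(("grasp",SH,YS,0),("lift",SH,YS,.06),("ins",ST-Rz(YT).apply([.03,0,0]),YT,.08)):
            R=tool(yw,np.radians(lean));g=o+Rz(yw).apply([-.042,0,.036+dz])+R.apply([0,0,.002])
            q,c=ik(g,R);print(lean,nm,np.round(q,2),"%.1e"%c)
E
python3 kin.py
```

```text
(1, 1) 0.00035363821828350133 [-1.0000e-04  1.0090e-01  2.4040e-01  4.4300e-01  2.0700e-02  5.7260e-01
  2.3230e-01  1.5706e+00 -1.0000e-04]
30 grasp [ 0.25  0.17  2.24  0.36  0.24 -2.07] 8.4e-05
30 lift [ 0.25  0.04  2.24  0.23  0.35 -1.93] 5.7e-24
30 ins [ 0.11  0.22  1.99  0.33  0.45 -2.13] 6.0e-32
35 grasp [ 0.21  0.16  2.27  0.77  0.24 -2.49] 3.3e-03
35 lift [ 0.24  0.02  2.28  0.39  0.25 -2.09] 2.0e-29
35 ins [ 0.1   0.2   2.04  0.5   0.36 -2.3 ] 3.2e-23
40 grasp [0.19 0.16 2.34 1.92 0.24 2.62] 4.0e-03
40 lift [ 0.21  0.01  2.31  0.76  0.24 -2.47] 1.7e-03
40 ins [ 0.09  0.19  2.08  0.79  0.28 -2.58] 1.1e-19
43 grasp [0.21 0.17 2.36 2.33 0.24 2.23] 1.5e-03
43 lift [ 0.19  0.01  2.33  1.11  0.24 -2.84] 3.3e-03
43 ins [ 0.08  0.19  2.1   1.03  0.25 -2.82] 3.9e-20
```

```bash
cat > s.py <<'E'
from kin import *
for lean in(46,50,55,60):
  for flip in(0,1):
    for nm,o,yw,dz in(("pre",SH,YS,-1),("grasp",SH,YS,0),("lift",SH,YS,.08),("ins",ST-Rz(YT).apply([.03,0,0]),YT,.08),("seat",ST,YT,.07)):
        R=tool(yw,np.radians(lean))*z(np.pi*flip);b=0
        if dz<0: dz=0;b=.06
        g=o+Rz(yw).apply([-.042,0,.038+dz])+R.apply([0,0,.002-b])
        q,c=ik(g,R);print(lean,flip,nm,np.round(q,2),"%.0e"%c)
E
python3 s.py
```

```text
46 0 pre [ 0.17 -0.05  2.48  2.01  0.24  2.53] 1e-03
46 0 grasp [0.22 0.17 2.37 2.52 0.24 2.06] 9e-05
46 0 lift [ 0.19 -0.05  2.35  1.12  0.24 -2.84] 3e-03
46 0 ins [ 0.09  0.18  2.1   1.06  0.24 -2.84] 9e-04
46 0 seat [ 0.1   0.26  2.03  1.07  0.24 -2.84] 1e-03
46 1 pre [ 0.17 -0.05  2.48  2.01  0.24 -0.61] 1e-03
46 1 grasp [ 0.22  0.17  2.37  2.52  0.24 -1.09] 9e-05
46 1 lift [ 0.18 -0.04  2.36  1.37  0.24  0.04] 3e-03
46 1 ins [0.08 0.18 2.12 1.31 0.24 0.04] 6e-06
46 1 seat [0.09 0.26 2.05 1.33 0.24 0.03] 1e-04
50 0 pre [ 0.18 -0.03  2.48  2.15  0.24  2.4 ] 2e-03
50 0 grasp [0.22 0.18 2.38 2.67 0.32 1.9 ] 5e-30
50 0 lift [ 0.19 -0.04  2.4   2.04  0.24  2.52] 2e-03
50 0 ins [0.07 0.18 2.15 1.71 0.25 2.78] 2e-20
50 0 seat [0.09 0.26 2.08 1.76 0.24 2.74] 1e-06
50 1 pre [ 0.18 -0.03  2.48  2.15  0.24 -0.74] 2e-03
50 1 grasp [ 0.22  0.18  2.38  2.67  0.32 -1.24] 3e-30
50 1 lift [ 0.19 -0.04  2.4   2.04  0.24 -0.62] 2e-03
50 1 ins [ 0.07  0.18  2.15  1.71  0.25 -0.36] 8e-22
50 1 seat [ 0.09  0.26  2.08  1.76  0.24 -0.4 ] 1e-06
55 0 pre [ 0.2  -0.01  2.48  2.41  0.24  2.15] 9e-03
55 0 gr
[... 273 characters left out ...]
  2.77  0.45 -1.35] 8e-25
55 1 lift [ 0.22 -0.03  2.42  2.47  0.25 -1.03] 2e-30
55 1 ins [ 0.06  0.19  2.18  2.1   0.32 -0.74] 3e-30
55 1 seat [ 0.08  0.27  2.11  2.15  0.31 -0.78] 4e-28
60 0 pre [0.24 0.01 2.48 2.79 0.24 1.81] 2e-02
60 0 grasp [0.21 0.24 2.42 2.83 0.58 1.74] 6e-30
60 0 lift [ 0.21 -0.01  2.45  2.66  0.38  1.92] 3e-30
60 0 ins [0.06 0.21 2.21 2.33 0.41 2.16] 3e-30
60 0 seat [0.08 0.28 2.13 2.38 0.41 2.13] 3e-27
60 1 pre [ 0.24  0.01  2.48  2.79  0.24 -1.33] 2e-02
60 1 grasp [ 0.21  0.24  2.42  2.83  0.58 -1.41] 8e-31
60 1 lift [ 0.21 -0.01  2.45  2.66  0.38 -1.22] 1e-29
60 1 ins [ 0.06  0.21  2.21  2.33  0.41 -0.98] 1e-19
60 1 seat [ 0.08  0.28  2.13  2.38  0.41 -1.01] 5e-24
```

```bash
cat > s.py <<'E'
from kin import *
for lean,gx,gz in((30,-.056,.042),(33,-.056,.042),(33,-.05,.042),(33,-.042,.042),(36,-.05,.042)):
    for nm,o,yw,dz in(("up",SH,YS,-1),("grasp",SH,YS,0),("lift",SH,YS,.03),("lift",SH,YS,.08),("ins",ST-Rz(YT).apply([.03,0,0]),YT,.08),("seat",ST,YT,.07)):
        R=tool(yw,np.radians(lean));b=0
        if dz<0: dz=0.06;b=0.0
        g=o+Rz(yw).apply([gx,0,gz+dz])+R.apply([0,0,.002-b])
        q,c=ik(g,R);e=fk(q,K,S);dR=np.degrees((e[1].inv()*R).magnitude())
        print(lean,gx,nm,np.round(q,2),"%.0e"%c,np.round((e[0]-g)*1e3,1),dR.round(1))
E
python3 s.py
```

```text
30 -0.056 up [ 0.24 -0.01  2.27  0.23  0.37 -1.93] 7e-22 [ 0. -0.  0.] 0.0
30 -0.056 grasp [ 0.24  0.12  2.28  0.36  0.24 -2.07] 2e-05 [ 0.  -0.   0.1] 0.3
30 -0.056 lift [ 0.24  0.06  2.28  0.28  0.3  -1.98] 6e-31 [-0.  0.  0.] 0.0
30 -0.056 lift [ 0.24 -0.05  2.26  0.21  0.41 -1.9 ] 2e-24 [ 0. -0.  0.] 0.0
30 -0.056 ins [ 0.1   0.18  2.02  0.34  0.46 -2.14] 7e-32 [ 0. -0.  0.] 0.0
30 -0.056 seat [ 0.12  0.25  1.96  0.33  0.45 -2.11] 1e-18 [-0. -0. -0.] 0.0
33 -0.056 up [ 0.24 -0.02  2.3   0.31  0.31 -2.01] 2e-30 [0. 0. 0.] 0.0
33 -0.056 grasp [ 0.23  0.12  2.29  0.54  0.24 -2.26] 1e-03 [ 0.2 -0.3  0.8] 2.8
33 -0.056 lift [ 0.24  0.05  2.3   0.4   0.24 -2.1 ] 7e-07 [ 0. -0.  0.] 0.1
33 -0.056 lift [ 0.24 -0.06  2.29  0.27  0.35 -1.96] 4e-20 [ 0. -0.  0.] 0.0
33 -0.056 ins [ 0.09  0.17  2.05  0.43  0.4  -2.23] 1e-25 [ 0. -0.  0.] 0.0
33 -0.056 seat [ 0.11  0.24  1.98  0.42  0.39 -2.2 ] 1e-29 [-0. -0.  0.] 0.0
33 -0.05 up [ 0.24 -0.    2.28  0.3   0.31 -2.  ] 1e-18 [ 0. -0.  0.] 0.0
33 -0.05 grasp [ 0.23  0.13  2.27  0.53  0.24 -2.24] 1e-03 [ 0.2 -0.2  0.7] 2.8
33 -0.05 lift [ 0.24  0
[... 493 characters left out ...]
 -0.  0.] 0.0
33 -0.042 lift [ 0.24 -0.03  2.26  0.26  0.35 -1.95] 8e-23 [ 0. -0.  0.] 0.0
33 -0.042 ins [ 0.1   0.2   2.02  0.42  0.4  -2.21] 7e-29 [-0. -0.  0.] 0.0
33 -0.042 seat [ 0.12  0.27  1.95  0.4   0.39 -2.18] 2e-29 [0. 0. 0.] 0.0
36 -0.05 up [ 0.24 -0.01  2.31  0.42  0.25 -2.12] 2e-26 [ 0. -0.  0.] 0.0
36 -0.05 grasp [ 0.2   0.13  2.3   0.87  0.24 -2.61] 4e-03 [ 0.3 -0.7  1. ] 4.8
36 -0.05 lift [ 0.22  0.06  2.3   0.58  0.24 -2.29] 9e-04 [ 0.1 -0.3  0.7] 2.5
36 -0.05 lift [ 0.24 -0.06  2.3   0.36  0.29 -2.05] 8e-30 [ 0. -0.  0.] 0.0
36 -0.05 ins [ 0.09  0.17  2.06  0.54  0.35 -2.34] 6e-20 [ 0. -0.  0.] 0.0
36 -0.05 seat [ 0.11  0.25  1.99  0.53  0.34 -2.31] 6e-21 [-0. -0.  0.] 0.0
```

```bash
cat > pg.py <<'E'
from h import *
import sys
up=float(sys.argv[1]); L=29
R=tool(YS,np.radians(L)); g=SH+Rz(YS).apply([-.057,0,.043+up])
tcp=g+R.apply([0,0,.002]); delta(tcp,R); s=state();print(s[0]["qpos"].round(3),"in shelf",(inframe(SH,YS,s[1])*1e3).round(1))
E
python3 pg.py .05
```

```text
t 2.75 turn [ 0.0379  0.2255 -0.001 ] deg 13.1 shift now-axes [-0.0125  0.0144  0.0259] final-axes [-0.018   0.0153  0.0219]
[ 0.147 -0.113  2.436  1.088  0.237 -2.84 ] in shelf [-82.4 -15.3 101.7]
```

>>> drive_tool --moves '[[[0.013, 0.075, 0], [-0.004, 0.005, 0], 0.085], [[0.013, 0.075, 0], [-0.004, 0.005, 0], 0.085], [[0.012, 0.075, 0], [-0.004, 0.005, 0], 0.085], [[0, 0, 0], [0, 0, 0], 0.085]]'

```text
time: 3.25
eef_pos: [0.4761, 0.2386, 0.1097]
tcp_rot: [-0.201, 0.94, 0.063, 0.267]
contact_force: [0.8, -0.2, -0.7]
opening: 0.993
finger_force: 0.0
```

```bash
python3 pg.py .05; python3 pg.py 0
```

```text
t 3.25 turn [0.0184 0.0491 0.0088] deg 3.05 shift now-axes [-0.0055 -0.0008  0.0251] final-axes [-0.0068 -0.0003  0.0248]
[ 0.223 -0.081  2.329  0.327  0.367 -2.044] in shelf [-74.    0.3 109.7]
t 3.25 turn [0.0184 0.0491 0.0088] deg 3.05 shift now-axes [ 0.0208 -0.0014  0.0676] final-axes [ 0.0175 -0.0003  0.0685]
[ 0.223 -0.081  2.329  0.327  0.367 -2.044] in shelf [-74.    0.3 109.7]
```

Out of the singular zone and centred over the divider. Next I go down to the grasp.

>>> drive_tool --moves '[[[0.018, 0.049, 0.009], [0, 0, 0.01], 0.085], [[0, 0, 0], [0.006, 0, 0.02], 0.085], [[0, 0, 0], [0.006, 0, 0.02], 0.085], [[0, 0, 0], [0.005, 0, 0.018], 0.085], [[0, 0, 0], [0, 0, 0], 0.085]]'

```text
time: 3.88
eef_pos: [0.4895, 0.2447, 0.0383]
tcp_rot: [-0.195, 0.949, 0.051, 0.241]
contact_force: [0.0, -0.1, -0.2]
opening: 0.996
finger_force: 0.0
```

```bash
python3 pg.py 0
```

```text
t 3.875 turn [ 0.0012 -0.0076 -0.0029] deg 0.47 shift now-axes [-0.0042 -0.0005 -0.001 ] final-axes [-0.0042 -0.0005 -0.001 ]
[ 0.244  0.124  2.28   0.317  0.257 -2.019] in shelf [-59.2   0.5  38.3]
```

>>> drive_tool --moves '[[[0, 0, 0], [-0.004, 0, 0], 0.04], [[0, 0, 0], [0, 0, 0], 0.0], [[0, 0, 0], [0, 0, 0], 0.0], [[0, 0, 0], [0, 0, 0], 0.0], [[0, 0, 0], [0, 0, 0], 0.0]]' --grip_force 115

```text
time: 4.5
eef_pos: [0.4948, 0.2467, 0.043]
tcp_rot: [-0.195, 0.949, 0.051, 0.244]
contact_force: [-3.7, -1.6, 6.3]
opening: 0.144
finger_force: 112.3
```

```bash
cat >> h.py <<'E'
# grasp transform: tool in shelf frame
def shelf_in_stand():
    s,p,R=state(); G=np.load("G.npz"); Rs=R*Ro.from_quat(G["q"]).inv(); o=p-Rs.apply(G["p"])
    e=(Rz(YT).inv()*Rs).as_rotvec(); return s,inframe(ST,YT,o),e
def goto(x,y,zz):  # shelf origin target in stand frame, level, square
    s,o,e=shelf_in_stand(); G=np.load("G.npz"); R=Rz(YT)*Ro.from_quat(G["q"])
    delta(ST+Rz(YT).apply([x,y,zz])+Rz(YT).apply(G["p"]),R)
    print("shelf in stand mm",(o*1e3).round(1),"rot",e.round(4),"F",Rz(YT).inv().apply(s["contact_force"]).round(1))
E
python3 - <<'E'
from h import *
s,p,R=state(); g=inframe(SH,YS,p); q=(Rz(YS).inv()*R)
print(g,q.as_matrix().round(3),s["qpos"].round(3)); g[1]=0; np.savez("G.npz",p=g,q=q.as_quat()); 
goto(-.06,0,.08)
E
```

```text
[-0.05358849  0.0003058   0.04303967] [[-0.876  0.002  0.483]
 [ 0.002  1.     0.   ]
 [-0.483  0.001 -0.876]] [ 0.246  0.124  2.269  0.305  0.262 -2.006]
t 4.5 turn [ 0.0047 -0.      0.0086] deg 0.56 shift now-axes [-0.0998 -0.0945 -0.0365] final-axes [-0.1006 -0.0938 -0.036 ]
shelf in stand mm [-130.6   94.5    0. ] rot [0.     0.     0.0098] F [-4.  -0.1  6.3]
```

>>> drive_tool --moves '[[[0, 0, 0], [-0.005, 0, -0.008], 0.0], [[0, 0, 0], [-0.01, 0, -0.018], 0.0], [[0, 0, 0], [-0.01, 0, -0.018], 0.0], [[0, 0, 0], [-0.01, 0, -0.018], 0.0], [[0, 0, 0], [0, 0, 0], 0.0]]'

```text
time: 5.12
eef_pos: [0.496, 0.2471, 0.1153]
tcp_rot: [-0.195, 0.948, 0.051, 0.245]
contact_force: [0.8, 0.3, -2.0]
opening: 0.147
finger_force: 112.2
```

```bash
python3 - <<'E'
from h import *
goto(-.06,0,.08)
from plant import ctrl
import cv2
ims=[]
for n,(x,y,w,h) in {"top":(120,100,150,180),"scene":(150,80,140,180)}.items():
    im=ctrl.read_camera(n)["image"][:,:,::-1]; ims.append(cv2.resize(im[y:y+h,x:x+w],None,fx=2.75,fy=2.75,interpolation=cv2.INTER_CUBIC))
cv2.imwrite("pics/lift.png",np.hstack(ims)); print(state()[0]["qpos"].round(3),state()[0]["opening"])
E
```

```text
t 5.125 turn [0.0044 0.0018 0.0087] deg 0.57 shift now-axes [-0.0637 -0.0944  0.0263] final-axes [-0.0646 -0.0938  0.0266]
shelf in stand mm [-129.2   94.4   72.3] rot [-0.0004 -0.0018  0.0098] F [ 0.9 -0.  -2. ]
[ 0.246 -0.024  2.253  0.19   0.424 -1.885] 0.1479754220802235
```

View pics/lift.png

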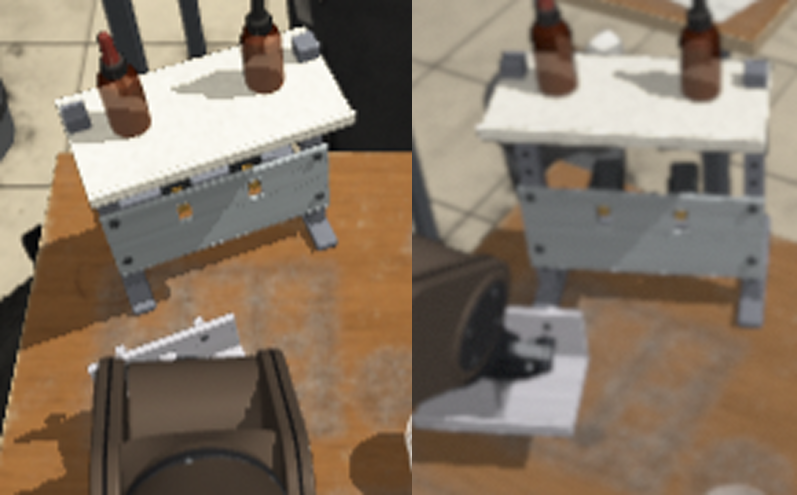

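The shelf is gripped level and off the desk, with the hooks pointing to the stand. Next I move in front of the slots.

>>> drive_tool --moves '[[[0.004, 0.002, 0.009], [-0.014, -0.031, 0.003], 0.0], [[0, 0, 0], [-0.016, -0.031, 0.006], 0.0], [[0, 0, 0], [-0.018, -0.031, 0.01], 0.0], [[0, 0, 0], [-0.016, 0, 0.008], 0.0], [[0, 0, 0], [0, 0, 0], 0.0]]'

```text
time: 5.85
eef_pos: [0.595, 0.1876, 0.1187]
tcp_rot: [-0.19, 0.95, 0.05, 0.241]
contact_force: [-1.0, -0.2, -2.5]
opening: 0.149
finger_force: 112.4
```

```bash
python3 - <<'E'
from h import *
goto(-.025,0,.0795)
E
```

```text
t 5.85 turn [ 0.0013 -0.0058 -0.0013] deg 0.35 shift now-axes [-0.0335 -0.0006  0.0138] final-axes [-0.0334 -0.0006  0.014 ]
shelf in stand mm [-61.3   0.7  75.3] rot [ 0.0018  0.0058 -0.0005] F [-1.   0.2 -2.5]
```

>>> drive_tool --moves '[[[0.001, -0.006, -0.001], [-0.017, 0, 0.007], 0.0], [[0, 0, 0], [-0.017, -0.001, 0.007], 0.0], [[0, 0, 0], [0, 0, 0], 0.0]]'

```text
time: 6.22
eef_pos: [0.6286, 0.2016, 0.1236]
tcp_rot: [-0.191, 0.949, 0.05, 0.245]
contact_force: [-0.3, -0.2, -1.9]
opening: 0.148
finger_force: 112.5
```

```bash
python3 - <<'E'
from h import *
goto(-.015,0,.0795)
from plant import ctrl
import cv2
ims=[]
for n,(x,y,w,h) in {"top":(150,140,95,140),"scene":(180,120,100,140)}.items():
    im=ctrl.read_camera(n)["image"][:,:,::-1]; ims.append(cv2.resize(im[y:y+h,x:x+w],None,fx=4.1,fy=4.1,interpolation=cv2.INTER_CUBIC))
cv2.imwrite("pics/ins.png",np.hstack(ims))
E
```

```text
t 6.225 turn [0.0007 0.0013 0.0011] deg 0.11 shift now-axes [-0.008  -0.0005  0.0057] final-axes [-0.008  -0.0005  0.0057]
shelf in stand mm [-24.7   0.6  80.7] rot [ 0.     -0.0013  0.0013] F [-0.4 -0.1 -1.9]
```

View pics/ins.png

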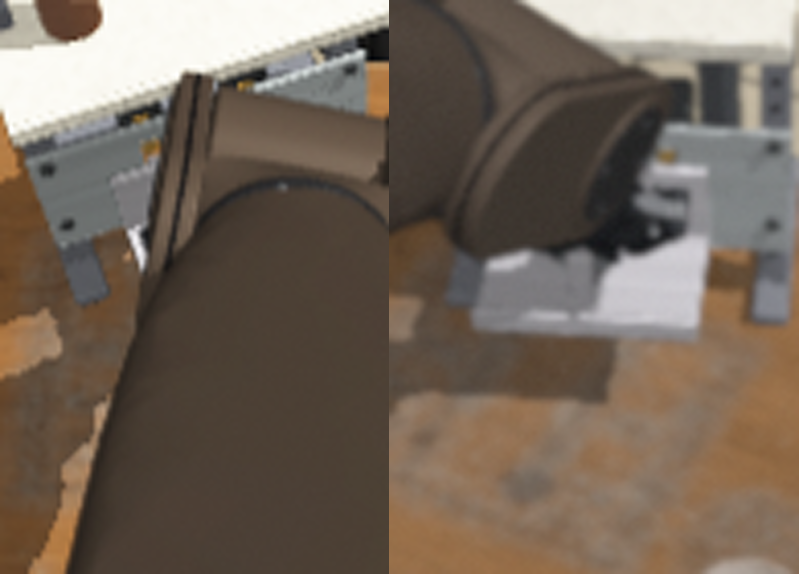

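```bash
python3 - <<'E'
from fit import *
from h import *
s,o,e=shelf_in_stand()
w=ST+Rz(YT).apply(o)
def chk(n,O0,uv,X): 
    P=w+Rz(YT).apply(np.array(X)/1000); m=np.array(uv)/4.1-.5+O0
    print(n,X,"pred-meas px",(proj(n,P[None])[0]-m).round(1))
S=np.array([180,120]);
chk("scene",S,(317,170),(-3,-65,60)); chk("scene",S,(308,337),(-85,-65,0)); chk("scene",S,(308,325),(-85,-65,16));chk("scene",S,(86,326),(-85,65,0))
chk("top",np.array([150,140]),(112,178),(-3,65,60))
# px per mm
a=proj("scene",np.array([w,w+[0,0,.01],w+Rz(YT).apply([0,.01,0]),w+Rz(YT).apply([.01,0,0])]));print((a[1:]-a[0]).round(2))
E
```

```text
scene (-3, -65, 60) pred-meas px [ 1.  -0.3]
scene (-85, -65, 0) pred-meas px [0.5 1.3]
scene (-85, -65, 16) pred-meas px [ 0.3 -0.3]
scene (-85, 65, 0) pred-meas px [0.3 0.9]
top (-3, 65, 60) pred-meas px [0.4 1.3]
[[-0.26 -2.86]
 [-3.94 -0.2 ]
 [ 0.54 -2.76]]
```

>>> drive_tool --moves '[[[0.001, 0.001, 0.001], [-0.006, -0.001, 0.005], 0.0], [[0, 0, 0], [-0.004, 0, 0.002], 0.0], [[0, 0, 0], [-0.004, 0, 0.002], 0.0], [[0, 0, 0], [0, 0, 0], 0.0]]'

```text
time: 6.92
eef_pos: [0.6445, 0.2064, 0.1229]
tcp_rot: [-0.19, 0.95, 0.049, 0.244]
contact_force: [-5.0, -3.3, -0.4]
opening: 0.144
finger_force: 113.1
```

```bash
python3 -c "
from h import *
goto(0,0,.0795)"
```

```text
t 6.925 turn [-0.0008 -0.0001 -0.0006] deg 0.06 shift now-axes [-0.007   0.0012  0.0043] final-axes [-0.007   0.0012  0.0043]
shelf in stand mm [-8.2 -1.3 79.9] rot [-0.0004  0.0001 -0.0009] F [-5.8 -1.1 -0.4]
```

>>> drive_tool --moves '[[[0, 0, 0], [-0.0035, 0, 0.002], 0.0], [[0, 0, 0], [0, 0, 0], 0.0]]'

```text
time: 7.18
eef_pos: [0.648, 0.2079, 0.1228]
tcp_rot: [-0.19, 0.95, 0.049, 0.244]
contact_force: [-5.9, -3.6, 0.9]
opening: 0.148
finger_force: 113.4
```

```bash
python3 -c "
from h import *
goto(0,0,.0795)"
```

```text
t 7.175 turn [-0.0006 -0.0007 -0.0006] deg 0.06 shift now-axes [-0.0037  0.0011  0.0023] final-axes [-0.0037  0.0011  0.0023]
shelf in stand mm [-4.4 -1.2 79.7] rot [-0.0003  0.0007 -0.0008] F [-6.8 -1.   0.9]
```

Both hooks are going in against the springs, with 6.8 N at x = -4.4 mm. I keep pushing until flush.

>>> drive_tool --moves '[[[0, 0, 0], [-0.0035, 0, 0.002], 0.0], [[0, 0, 0], [-0.001, 0, 0.0005], 0.0], [[0, 0, 0], [0, 0, 0], 0.0]]'

```text
time: 7.55
eef_pos: [0.6503, 0.209, 0.1221]
tcp_rot: [-0.191, 0.95, 0.049, 0.241]
contact_force: [-18.5, -11.0, 8.5]
opening: 0.148
finger_force: 115.5
```

```bash
python3 -c "
from h import *
goto(0,0,.0795)"
```

```text
t 7.55 turn [ 0.0008 -0.007   0.0011] deg 0.41 shift now-axes [-0.0018  0.001   0.0005] final-axes [-0.0018  0.0011  0.0005]
shelf in stand mm [-2.1 -1.  78.7] rot [0.0001 0.007  0.0014] F [-21.3  -2.9   8.5]
```

>>> drive_tool --moves '[[[0, 0, 0], [0.0005, 0, -0.0003], 0.0], [[0, 0, 0], [0.001, 0, 0.0018], 0.0], [[0, 0, 0], [0.001, 0, 0.0018], 0.0], [[0, 0, 0], [0.001, 0, 0.0018], 0.0], [[0, 0, 0], [0, 0, 0], 0.0]]'

```text
time: 8.18
eef_pos: [0.6502, 0.2094, 0.1162]
tcp_rot: [-0.191, 0.95, 0.049, 0.242]
contact_force: [-17.1, -7.1, 6.9]
opening: 0.143
finger_force: 115.1
```

```bash
python3 -c "
from h import *
goto(-.002,0,.0795)"
```

```text
t 8.175 turn [ 0.0011 -0.0053  0.0005] deg 0.31 shift now-axes [-0.0029  0.0006 -0.0057] final-axes [-0.0029  0.0006 -0.0057]
shelf in stand mm [-2.  -0.5 72.9] rot [0.0008 0.0053 0.001 ] F [-18.6   0.1   6.9]
```

Sliding down nicely (72.9 mm, F_z about 7 N). I keep going.

>>> drive_tool --moves '[[[0, 0, 0], [0.001, 0, 0.0018], 0.0], [[0, 0, 0], [0.001, 0, 0.0018], 0.0], [[0, 0, 0], [0.0005, 0, 0.0009], 0.0], [[0, 0, 0], [0, 0, 0], 0.0]]'

```text
time: 8.68
eef_pos: [0.6501, 0.2095, 0.1109]
tcp_rot: [-0.191, 0.95, 0.05, 0.242]
contact_force: [-15.1, -7.0, 6.5]
opening: 0.149
finger_force: 115.2
```

```bash
python3 -c "
from h import *
goto(-.002,0,.0795)"
```

```text
t 8.675 turn [ 0.0013 -0.0053  0.0005] deg 0.31 shift now-axes [-0.0054  0.0005 -0.0103] final-axes [-0.0054  0.0005 -0.0103]
shelf in stand mm [-2.  -0.4 67.6] rot [0.0009 0.0053 0.0011] F [-16.6  -0.6   6.5]
```

>>> drive_tool --moves '[[[0, 0, 0], [0.001, 0, 0.0018], 0.0], [[0, 0, 0], [0.0005, 0, 0.0009], 0.0], [[0, 0, 0], [0, 0, 0], 0.0]]'

```text
time: 9.05
eef_pos: [0.6501, 0.2096, 0.1079]
tcp_rot: [-0.191, 0.95, 0.05, 0.242]
contact_force: [-16.8, -6.5, 7.7]
opening: 0.147
finger_force: 115.1
```

```bash
python3 -c "
from h import *
goto(-.002,0,.0795)"
```

```text
t 9.05 turn [ 0.0014 -0.0053  0.0005] deg 0.31 shift now-axes [-0.0068  0.0004 -0.013 ] final-axes [-0.0069  0.0004 -0.0129]
shelf in stand mm [-2.  -0.3 64.6] rot [0.001  0.0053 0.0011] F [-18.    0.5   7.7]
```

>>> drive_tool --moves '[[[0, 0, 0], [0.001, 0, 0.0018], 0.0], [[0, 0, 0], [0.0005, 0, 0.0009], 0.0], [[0, 0, 0], [0, 0, 0], 0.0]]'

```text
time: 9.43
eef_pos: [0.6501, 0.2096, 0.107]
tcp_rot: [-0.191, 0.95, 0.05, 0.242]
contact_force: [-26.8, -11.1, 20.1]
opening: 0.148
finger_force: 117.6
```

```bash
python3 -c "
from h import *
goto(-.002,0,.0795)"
```

```text
t 9.425 turn [ 0.002  -0.0049  0.0013] deg 0.31 shift now-axes [-0.0073  0.0004 -0.0138] final-axes [-0.0073  0.0004 -0.0137]
shelf in stand mm [-2.  -0.2 63.7] rot [0.0011 0.0048 0.0021] F [-29.    0.1  20.1]
```

>>> drive_tool --moves '[[[0, 0, 0], [0.0017, 0, 0.0004], 0.0], [[0, 0, 0], [0.0005, 0, 0.0009], 0.0], [[0, 0, 0], [0, 0, 0], 0.0]]'

```text
time: 9.8
eef_pos: [0.6501, 0.2096, 0.1069]
tcp_rot: [-0.191, 0.95, 0.05, 0.243]
contact_force: [-28.1, -10.2, 24.2]
opening: 0.145
finger_force: 118.4
```

```bash
python3 -c "
from h import *
goto(-.002,0,.0795)"
```

```text
t 9.8 turn [ 0.0016 -0.0013  0.0014] deg 0.14 shift now-axes [-0.0074  0.0004 -0.0138] final-axes [-0.0074  0.0004 -0.0138]
shelf in stand mm [-1.9 -0.3 63.8] rot [0.0007 0.0013 0.002 ] F [-29.8   1.5  24.2]
```

Seated hard. I relax the push and pull up a little, to feel whether the latches hold.

>>> drive_tool --moves '[[[0, 0, 0], [0.0008, 0, -0.0024], 0.0], [[0, 0, 0], [-0.001, 0, -0.0026], 0.0], [[0, 0, 0], [0, 0, 0], 0.0]]'

```text
time: 10.18
eef_pos: [0.6501, 0.2086, 0.1084]
tcp_rot: [-0.19, 0.949, 0.049, 0.246]
contact_force: [-0.1, 0.2, -2.0]
opening: 0.149
finger_force: 112.8
```

```bash
python3 -c "
from h import *
goto(-.002,0,.0638)"
```

```text
t 10.175 turn [-0.0015  0.0027 -0.0008] deg 0.18 shift now-axes [0.0006 0.0013 0.0014] final-axes [0.0006 0.0013 0.0014]
shelf in stand mm [-2.1 -1.4 65.5] rot [-0.0009 -0.0027 -0.0014] F [ 0.   0.2 -2. ]
```

>>> drive_tool --moves '[[[0, 0, 0], [-0.001, 0, -0.0018], 0.0], [[0, 0, 0], [-0.001, 0, -0.0018], 0.0], [[0, 0, 0], [0, 0, 0], 0.0]]'

```text
time: 10.55
eef_pos: [0.6486, 0.2084, 0.1105]
tcp_rot: [-0.19, 0.95, 0.049, 0.243]
contact_force: [2.3, 0.8, -7.3]
opening: 0.143
finger_force: 112.2
```

```bash
python3 -c "
from h import *
goto(-.002,0,.0638)"
```

```text
t 10.55 turn [-0.0004 -0.0014 -0.0009] deg 0.1 shift now-axes [0.0003 0.0009 0.004 ] final-axes [0.0003 0.0009 0.004 ]
shelf in stand mm [-3.7 -0.9 67.4] rot [ 0.0001  0.0014 -0.0009] F [ 2.4 -0.2 -7.3]
```

The latches hold. I lower it back onto the necks and open.

>>> drive_tool --moves '[[[0, 0, 0], [0.001, 0, 0.0025], 0.0], [[0, 0, 0], [0.0005, 0, 0.0025], 0.0], [[0, 0, 0], [0, 0, 0], 0.0]]'

```text
time: 10.92
eef_pos: [0.6503, 0.209, 0.1071]
tcp_rot: [-0.19, 0.949, 0.049, 0.245]
contact_force: [-2.9, -1.7, -3.0]
opening: 0.151
finger_force: 113.6
```

```bash
python3 -c "
from h import *
goto(-.002,0,.0638)"
```

```text
t 10.925 turn [-0.0009  0.0011 -0.0001] deg 0.08 shift now-axes [0.0003 0.001  0.0002] final-axes [0.0003 0.001  0.0002]
shelf in stand mm [-1.8 -1.1 64.2] rot [-0.0008 -0.0011 -0.0005] F [-3.3 -0.4 -3. ]
```

>>> drive_tool --moves '[[[0, 0, 0], [0, 0, 0], 0.05], [[0, 0, 0], [0, 0, 0], 0.05], [[0, 0, 0], [0, 0, 0], 0.05], [[0, 0, 0], [0, 0, -0.01], 0.05], [[0, 0, 0], [0, 0, -0.02], 0.05]]'

```text
time: 11.55
eef_pos: [0.6366, 0.2033, 0.1333]
tcp_rot: [-0.19, 0.95, 0.049, 0.245]
contact_force: [0.6, 0.1, -0.3]
opening: 0.586
finger_force: 0.0
```

>>> drive_tool --moves '[[[0, 0, 0], [0, 0, -0.03], 0.05], [[0, 0, 0], [0.01, 0, -0.03], 0.05], [[0, 0, 0], [0.03, 0, -0.03], 0.05], [[0, 0, 0], [0.03, 0, -0.02], 0.05], [[0, 0, 0], [0, 0.0, 0], 0.05]]'

```text
time: 12.18
eef_pos: [0.5298, 0.1589, 0.1964]
tcp_rot: [-0.19, 0.949, 0.049, 0.246]
contact_force: [-0.0, -0.5, 0.3]
opening: 0.587
finger_force: 0.0
```

```bash
python3 - <<'E'
from h import *
import cv2
print(state()[0]["qpos"].round(3),state()[1].round(3),state()[0]["contact_force"].round(2))
ims=[]
for n,(x,y,w,h) in {"top":(136,112,120,150),"scene":(170,90,120,150)}.items():
    im=ctrl.read_camera(n)["image"][:,:,::-1]; ims.append(cv2.resize(im[y:y+h,x:x+w],None,fx=3.3,fy=3.3,interpolation=cv2.INTER_CUBIC))
cv2.imwrite("pics/end.png",np.hstack(ims))
E
```

```text
[ 0.034 -0.162  2.203  0.289  0.641 -2.123] [0.53  0.159 0.196] [-0.02 -0.5   0.29]
```

View pics/end.png

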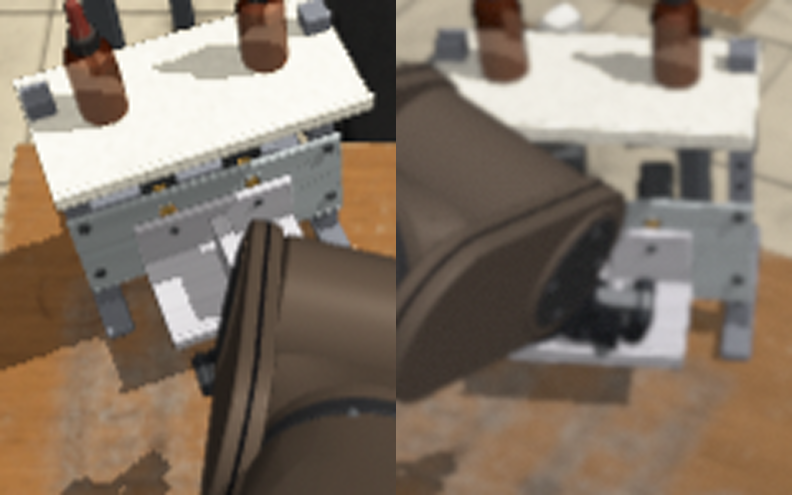

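The shelf hangs flush and level on the strip. The brass latches show above the back plate at (168,210) and (252,182) in the top view, the bottles are untouched and the gripper is clear. I hand in.

```bash
python3 -c "
from plant import ctrl
print(ctrl.sign_off())"
```

```text
the job is handed in; nothing more can be done
None
```

The small shelf is hanging on the strip, flush and released, with its underside about 64 mm above the desk. A light upward pull showed the latches holding, and I handed the job in at about 12 s; early in the approach one wrist joint read up to 0.003 rad past its range limit, and sign-off reported no result.

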